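# Hang the sample boards on the desk hook, largest first

### The job

Lift the pen caddy by its handle off the wooden step in front of the hook and stand it upright, wholly on the round cork mat. Then take the handled sample boards that are in the slotted block and hang them one after another by their hand slots on the one hook, always the largest of those left first, so that each hangs freely. At the end the caddy must still be wholly on the mat (put it back if it gets knocked), and the mug and the notebook stay where they are.

Things in the scene. Friction and masses are not known exactly. Their poses are not given: they have to be found in the camera images.
- stand: Fixed hook stand, origin on the desk under its 16 mm post (225 mm tall). A level steel bar 8 mm thick runs along the stand's -x, centre line 220 mm above the desk, to 120 mm from the origin, then turns up. Foot under it 12 mm high, 140 wide. In front, at x -295 to -145 mm, a wooden step 150 x 150, 30 mm high, on which the caddy starts.
- hook_tip (a point): Centre of the round upturned end of the hook, 128 mm in front of the stand's origin (along its -x), 232 mm above the desk; the end's highest steel is 236 mm above the desk.
- hook_root (a point): Point on the hook bar's centre line at the face of the post, 8 mm in front of the stand's origin, 220 mm above the desk. Up to four boards hang between root and tip, about 22 mm apart.
- rack: Fixed wooden slotted block holding the boards upright, 168 x 90 mm, 45 mm high, left or right of the hook stand. Origin at the centre of its underside. Five slots run along its y, at x = -60, -30, 0, 30, 60 mm, 10.5 mm wide, 37 mm deep, floor 8 mm above the desk. Some are empty.
- mat: Fixed round cork mat, 140 mm across, 4 mm thick, on the other side of the hook stand from the block. Origin at the centre of its underside, on the desk.
- caddy: Loose dark steel pen cup with pens in it, 84 mm across, 90 mm high, about 0.4 kg. Origin at the centre of its underside, z up. Rigid carrying handle: two uprights and a wooden crossbar 84 mm long along the caddy's x, 10 mm thick along its y, from 147 to 161 mm above the origin. Pens reach to 125 mm.
- mug: Loose white mug, 80 mm across, 90 mm high, side handle, bystander, leave alone. Origin at the centre of its underside.
- notebook: Loose thick notebook 110 x 150 x 22 mm, bystander, leave alone. Origin at the centre of its underside.
- board_a: Loose wooden sample board, the largest of five sizes, may be absent. Flat, 8 mm thick along its x; blade 124 mm wide (y) and 130 mm high (z), origin mid lower edge, z up. Above it a handle 44 mm wide, 58 mm high (188 mm in all), with a hand slot 26 mm wide, 32 mm high, upper edge 16 mm below the top. Starts upright in the block, tilted a few degrees at most. 110 g.
- board_a_eye (a point): Centre of that board's hand slot, 156 mm above its lower edge and 32 mm below its top; hanging, it is 12 mm below the hook bar's centre line.
- board_b: Loose wooden sample board, second largest of five sizes, may be absent. Flat, 8 mm thick along its x; blade 108 mm wide (y) and 114 mm high (z), origin mid lower edge, z up. Above it a handle 44 mm wide, 58 mm high (172 mm in all), with a hand slot 26 mm wide, 32 mm high, upper edge 16 mm below the top. Starts upright in the block, tilted a few degrees at most. 89 g.
- board_b_eye (a point): Centre of that board's hand slot, 140 mm above its lower edge and 32 mm below its top; hanging, it is 12 mm below the hook bar's centre line.
- board_c: Loose wooden sample board, middle size of five sizes, may be absent. Flat, 8 mm thick along its x; blade 92 mm wide (y) and 98 mm high (z), origin mid lower edge, z up. Above it a handle 44 mm wide, 58 mm high (156 mm in all), with a hand slot 26 mm wide, 32 mm high, upper edge 16 mm below the top. Starts upright in the block, tilted a few degrees at most. 70 g.
- board_c_eye (a point): Centre of that board's hand slot, 124 mm above its lower edge and 32 mm below its top; hanging, it is 12 mm below the hook bar's centre line.
- board_d: Loose wooden sample board, second smallest of five sizes, may be absent. Flat, 8 mm thick along its x; blade 76 mm wide (y) and 82 mm high (z), origin mid lower edge, z up. Above it a handle 44 mm wide, 58 mm high (140 mm in all), with a hand slot 26 mm wide, 32 mm high, upper edge 16 mm below the top. Starts upright in the block, tilted a few degrees at most. 55 g.
- board_d_eye (a point): Centre of that board's hand slot, 108 mm above its lower edge and 32 mm below its top; hanging, it is 12 mm below the hook bar's centre line.
- board_e: Loose wooden sample board, the smallest of five sizes, may be absent. Flat, 8 mm thick along its x; blade 60 mm wide (y) and 66 mm high (z), origin mid lower edge, z up. Above it a handle 44 mm wide, 58 mm high (124 mm in all), with a hand slot 26 mm wide, 32 mm high, upper edge 16 mm below the top. Starts upright in the block, tilted a few degrees at most. 42 g.
- board_e_eye (a point): Centre of that board's hand slot, 92 mm above its lower edge and 32 mm below its top; hanging, it is 12 mm below the hook bar's centre line.
Not all that is in view belongs to the job. What is shaped like the board_c but purple or yellow is not meant. Leave any grey look-alike of the board_e alone.

How it is judged:
On the way, in this order (a step that is already met when the one before it is completed fails the run):
1. the caddy stands on the cork mat, let go (horizontal distance between caddy and mat below 0.03 m and z of caddy in the frame of mat below 0.009 m and angle between caddy's own z axis and vertical below 0.1 rad and contact force between the fingers and caddy below 0.2 N and linear speed of caddy below 0.03 m/s), for 0.2 s.
2. board a hangs on the hook, let go (skipped if absent) (x of board_a_eye in the frame of stand between -0.128 and -0.004 m and y of board_a_eye in the frame of stand between -0.014 and 0.014 m and z of board_a_eye in the frame of stand between 0.196 and 0.222 m and angle between board_a's own z axis and vertical below 0.35 rad and contact force between board_a and stand above 0.1 N and contact force between the fingers and board_a below 0.2 N and linear speed of board_a below 0.08 m/s), for 0.2 s.
3. board b hangs on the hook, let go (skipped if absent) (x of board_b_eye in the frame of stand between -0.128 and -0.004 m and y of board_b_eye in the frame of stand between -0.014 and 0.014 m and z of board_b_eye in the frame of stand between 0.196 and 0.222 m and angle between board_b's own z axis and vertical below 0.35 rad and contact force between board_b and stand above 0.1 N and contact force between the fingers and board_b below 0.2 N and linear speed of board_b below 0.08 m/s), for 0.2 s.
4. board c hangs on the hook, let go (skipped if absent) (x of board_c_eye in the frame of stand between -0.128 and -0.004 m and y of board_c_eye in the frame of stand between -0.014 and 0.014 m and z of board_c_eye in the frame of stand between 0.196 and 0.222 m and angle between board_c's own z axis and vertical below 0.35 rad and contact force between board_c and stand above 0.1 N and contact force between the fingers and board_c below 0.2 N and linear speed of board_c below 0.08 m/s), for 0.2 s.
5. board d hangs on the hook, let go (skipped if absent) (x of board_d_eye in the frame of stand between -0.128 and -0.004 m and y of board_d_eye in the frame of stand between -0.014 and 0.014 m and z of board_d_eye in the frame of stand between 0.196 and 0.222 m and angle between board_d's own z axis and vertical below 0.35 rad and contact force between board_d and stand above 0.1 N and contact force between the fingers and board_d below 0.2 N and linear speed of board_d below 0.08 m/s), for 0.2 s.
6. board e hangs on the hook, let go (skipped if absent) (x of board_e_eye in the frame of stand between -0.128 and -0.004 m and y of board_e_eye in the frame of stand between -0.014 and 0.014 m and z of board_e_eye in the frame of stand between 0.196 and 0.222 m and angle between board_e's own z axis and vertical below 0.35 rad and contact force between board_e and stand above 0.1 N and contact force between the fingers and board_e below 0.2 N and linear speed of board_e below 0.08 m/s), for 0.2 s.
At the end, for the whole second after the job is handed in: Caddy upright (0.1 rad) on the mat, axis within 30 mm of its centre. Every board present hangs on the hook between post and tip: slot centre within 14 mm sideways of the bar, 2 mm above to 24 mm below its centre line, tilt under 0.35 rad. All at rest and let go (all of step 1 and all of step 2 and all of step 3 and all of step 4 and all of step 5 and all of step 6); the robot touches nothing.
It fails at once if the mug is disturbed (moved more than 30 mm) (distance of mug from where it was at the start of the episode above 0.03 m).
It fails at once if the notebook is disturbed (moved more than 30 mm) (distance of notebook from where it was at the start of the episode above 0.03 m).
Of board_a, board_b, board_c, board_d, board_e only 3 to 4 are there at a start; the rules pass over those that are not, and their reading is None.
At some moment in a run one of caddy may be knocked a few centimetres aside while the robot is not near it.
It also fails if it takes over 208 s, if anything falls off the work surface, if the arm or the gripper's body presses on something with over 40 N, if the wrist force passes 120 N, or if a joint passes its speed limit or range.

### The arm

A 6-joint arm with a two-finger parallel gripper is mounted at the origin on the work surface. World frame = base frame: x ahead of the robot, y to its left, z up, the work surface at z = 0. Lengths are in m, angles in rad, forces in N, time in s.
With the tool pointing down it reaches from about 0.375 to 0.9 m from the base axis. Payload 3.1 kg.
Tool frame: the origin (TCP) lies between the finger pads; the fingertips stand manip.nose_length ahead of it and the grasp point (between the pads) lies 5 mm behind it (manip.nose_length is the distance from the TCP to the fingertips, in m); z points along the fingers, y is the line along which they close (so a half turn about z gives the same grasp; the last joint's range is limited). The gripper opens to 85 mm and grips with 20 to 120 N. Pads are 22 mm wide; open, the fingers measure 114 mm over their backs; the gripper's body (76 mm by 85 mm) begins 54 mm behind the grasp point. The pads swing forward as they close: fully open they stand 13 mm farther back than shut.
Start: joints at [-1.524, 0.527, 1.433, -0, 1.181, -0.178], TCP at [0.139, -0.609, 0.245] pointing down, gripper open.
Joint ranges: [-3.08, 3.08], [-0.75, 2.2], [0.22, 2.44], [-1.43, 4.57], [0, 2.65], [-2.85, 2.85]. Speed limits (rad/s): [2.79, 2.79, 3.14, 3.14, 3.14, 3.14].

### API

Orientations are given as a unit quaternion [x, y, z, w].
In Python, from station import monitor, eyes, job, manip gives the robot as it stands.
- The arm moves only by the shell command python3 -m pendant 'ROWS' [FORCE]. ROWS is JSON, a list that holds one entry, the list of rows, each a list of 7 numbers: the shift along the tool's x, y, z as a fraction of full scale, then the turn, a rotation vector about the tool's x, y, z as a fraction of full scale, then the opening, from 0 (shut) to 1 (fully open). A call has 1 to 20 rows; each row shifts and turns the commanded pose from where the row before left it, along the tool's axes as they then stand; what a row does not reach is not made up. Full scale, the value 1, is 800 mm for a shift and 0.12 rad for a turn. A row lasts 1/10 s, in which the tool goes at most 50 mm and 8.59 degrees, less where a joint would pass 70% of its speed; a pose out of reach is approached as far as the arm can. A call with a number of a shift or a turn outside -1 to 1 is refused whole. A call with a gripper value outside its range is refused whole. The fingers move at their own pace and stop on an object; FORCE is the grip in N (left out, the last holds). Time passes only in rows, so rows that do not move let the fingers close. It gives the time, the measured TCP pose, the force, the opening and the grip force at its end, in the units of the state.
- monitor.sense(): the state, without advancing time (a new reading comes with each control period).
- eyes.snapshot(name): name is "scene" or "top"; returns a dict with "pixels" (480x640x3 uint8, red, green, blue), "depth" (480x640 float32, m along the optical axis (not along the pixel's ray), 0 where there is no reading), "intrinsics" (3x3 intrinsics, pixels), "k1" (the pictures are not rectified: a ray, as slopes to the right and down, at radius r is drawn at 1 + k1 r^2 times it, then the intrinsics apply), "eye" and "attitude" of the camera in the world. Camera axes: x right, y down, z forward; pixel columns grow to the right and rows downward; lengths in m; the calibration is good to about 2 mm. A picture is of the moment at which its call begins.
- job.sign_off(): hands the job in; it is judged then, once.
The state is a dict: "t": time; "q": joint angles; "qd": joint speeds; "tau": joint torques, N m; "tcp_pos": TCP position; "tool_rot": TCP orientation; "force": force on the tool from outside, world axes, zero at the start; "ft_torque": the same for the moment, N m; "finger_gap": opening from 0.0 (shut) to 1.0 (fully open); "gripper_force": force on a finger pad.
Only numpy, scipy, OpenCV 4.12 (cv2) and the standard library are available. Lean on these libraries where they do the work, as an engineer would, in place of code of your own. Each camera call takes 0.05 s, during which the arm holds its last target. There are 200 camera calls.

## Working session

There is one attempt and no reset: what is moved stays moved. The work goes in short steps, Python scripts to look and compute and a shell command to move; the robot and the scene stay as the last step left them, time stands still between calls to the robot, and variables do not carry over. Pictures are saved under pics/ and viewed, at most 16 in all, crops included, and the job is handed in when it is done.

```bash
ls; mkdir -p pics; cat > h.py <<'E'
import numpy as np, cv2
from scipy.spatial.transform import Rotation as R
from station import monitor, eyes, job, manip
def snap(n):
    s=eyes.snapshot(n); K=np.array(s["intrinsics"]); v,u=np.mgrid[0:480,0:640]
    pts=np.stack([u,v],-1).reshape(-1,1,2).astype(np.float64)
    n_=cv2.undistortPoints(pts,K,np.array([s["k1"],0,0,0,0.])).reshape(480,640,2)
    d=s["depth"]; c=np.dstack([n_[...,0]*d,n_[...,1]*d,d])
    a=np.array(s["attitude"]); M=a if a.shape==(3,3) else R.from_quat(a).as_matrix()
    W=c@M.T+np.array(s["eye"]); W[d==0]=np.nan
    return s,W
def save(s,f,crop=None,scale=1):
    im=s["pixels"][...,::-1]
    if crop: x0,y0,x1,y1=crop; im=im[y0:y1,x0:x1]
    cv2.imwrite("pics/"+f,cv2.resize(np.ascontiguousarray(im),None,fx=scale,fy=scale,interpolation=cv2.INTER_CUBIC))
E
python3 - <<'E'
from h import *
for n in("scene","top"):
    s,W=snap(n); save(s,n+"0.png"); np.save(n+"W.npy",W); np.save(n+"I.npy",s["pixels"]); print(n,s["eye"],s["attitude"],s["k1"])
print(monitor.sense(),manip.nose_length)
E
```

```text
pics
scene [1.34576361 0.10638655 1.03519936] [ 0.58503163  0.72280393 -0.28007569 -0.23843254] -0.13314968686401069
top [ 0.32373178 -0.0430967   1.31241171] [ 0.71582779 -0.69478851  0.05333079 -0.04489238] 0.015665314741415533
{'t': 0.1, 'q': array([-1.52452955e+00,  5.28387607e-01,  1.43378155e+00,  2.36521783e-05,
        1.18141188e+00, -1.78505688e-01]), 'qd': array([ 0.00186525, -0.00279414, -0.00326999,  0.00023947,  0.00019599,
       -0.00083391]), 'tau': array([-8.25118696e-04, -4.43306351e+01, -1.78586197e+01, -2.28906583e-04,
        3.92843736e-03,  3.31110797e-06]), 'tcp_pos': array([ 0.13930499, -0.60863927,  0.24442026]), 'tool_rot': array([ 9.93691326e-01,  1.12145267e-01,  7.65996951e-05, -9.91292326e-04]), 'force': array([ 0.42226376, -0.45004243, -0.41959777]), 'ft_torque': array([-0.00668231, -0.03725761, -0.01081155]), 'gripper_force': 0.0, 'finger_gap': 0.9986633025227495} 0.014
```

View pics/scene0.png

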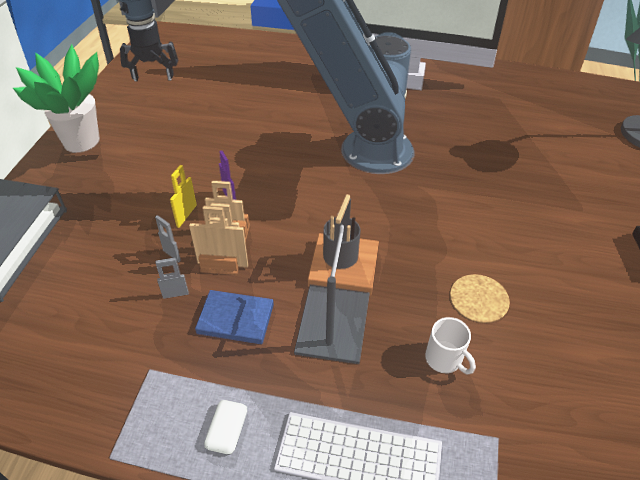

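View pics/top0.png

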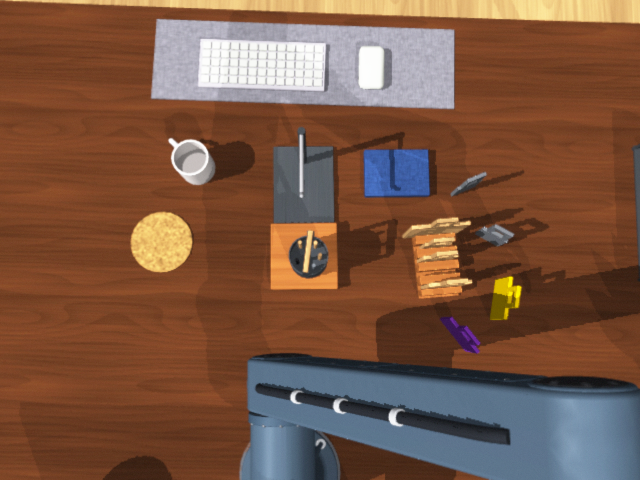

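```bash
python3 - <<'E'
import numpy as np,cv2
a=np.load('sceneI.npy')[150:300,140:270,::-1]; b=np.load('topI.npy')[205:310,390:490,::-1]
a=cv2.resize(a,(480,554),interpolation=cv2.INTER_CUBIC)[:,:400]; b=cv2.resize(b,(400,420),interpolation=cv2.INTER_CUBIC)
c=np.zeros((554,800,3),np.uint8); c[:,:400]=a; c[:420,400:]=b; cv2.imwrite('pics/crop1.png',c)
E
```

```text
(no output)
```

View pics/crop1.png

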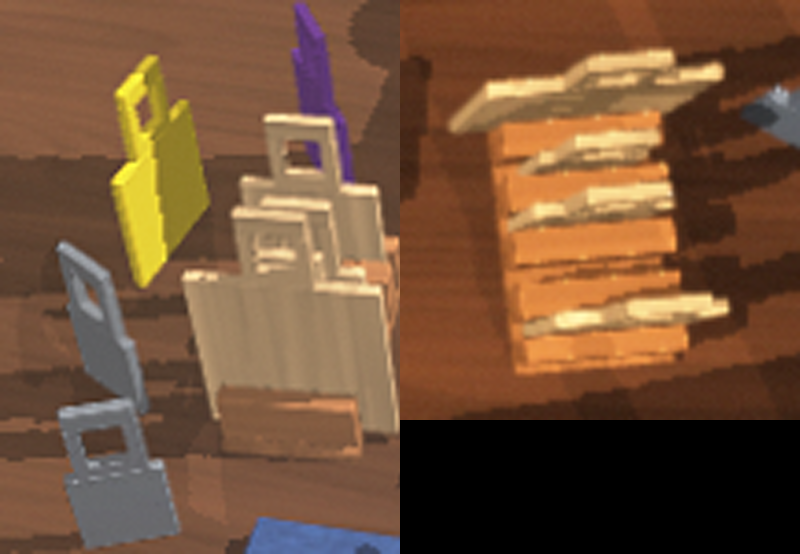

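```bash
cat > m.py <<'E'
from h import *
import sys
def rect(P):
    r=cv2.minAreaRect((P*1000).astype(np.float32)); return np.round(r[0],1),np.round(r[1],1),round(r[2],1)
def main():
    T,S=np.load('topW.npy'),np.load('sceneW.npy')
    hsv=cv2.cvtColor(np.load('topI.npy'),cv2.COLOR_RGB2HSV)
    z=T[...,2]
    v,u=np.mgrid[0:480,0:640]
    def box(x0,y0,x1,y1): return (u>=x0)&(u<x1)&(v>=y0)&(v<y1)
    print('desk z',np.nanmedian(z[300:340,120:240]), 'sceneD',np.nanmedian(S[200:230,420:560,2]))
    def show(n,m,W=T):
        P=W[m]; P=P[~np.isnan(P[:,0])]; print(n,len(P),'z',np.round(np.percentile(P[:,2],[5,50,95]),4),rect(P[:,:2]),'med',np.round(np.median(P,0),4)); return P
    m=box(115,200,205,285)&(z>.002)&(z<.008); show('mat',m)
    m=box(265,218,345,295)&(z>.024)&(z<.036); show('step',m)
    m=box(265,140,345,224)&(z>.007)&(z<.017); show('foot',m)
    m=box(285,110,320,215)&(z>.208)&(z<.245); show('bar',m)
    ms=(S[...,2]>.21)&(S[...,2]<.245)&box(300,190,370,300); show('bar scene',ms,S)
    m=box(265,218,345,295)&(z>.17)&(z<.2); show('crossbar',m)
    ms=(S[...,2]>.165)&(S[...,2]<.2)&box(330,190,370,235); show('crossbar scene',ms,S)
    m=box(265,218,345,295)&(z>.08)&(z<.13); show('cup',m)
    m=box(400,210,475,305)&(z>.035)&(z<.05); show('rack',m)
E
cat >> m.py <<'E'
    print('boards')
    for nm,W,bx in(('top',T,box(395,205,490,300)),('scene',S,box(185,175,252,275))):
        m=bx&(W[...,2]>.055); P=W[m]
        k=np.round(P*1000)
        for q in np.argsort(P[:,0])[:0]: pass
        # hist along x
        h,e=np.histogram(P[:,0],np.arange(P[:,0].min(),P[:,0].max()+.004,.004)); print(nm,[(round(e[i],3),int(h[i]),round(P[(P[:,0]>=e[i])&(P[:,0]<e[i+1]),2].max(),3) if h[i] else 0) for i in range(len(h))])
main()
E
python3 m.py
```

```text
desk z -0.0004184767472410478 sceneD -0.0004177112236042335
mat 2830 z [0.0022 0.0038 0.007 ] (array([497.3, 317.2]), array([194.7, 208.1]), 1.9) med [0.497  0.3119 0.0038]
step 2941 z [0.0253 0.0293 0.0335] (array([472.4, -15.6]), array([150.2, 149.1]), 2.3) med [0.4708 0.0025 0.0293]
foot 4030 z [0.0078 0.0115 0.0154] (array([641.2,  -9.6]), array([182.9, 166.4]), 2.8) med [ 0.6362 -0.0123  0.0115]
bar 310 z [0.2191 0.2229 0.2293] (array([632.8,  -6.8]), array([144.,  14.]), 0.3) med [ 0.6405 -0.0087  0.2229]
bar scene 308 z [0.2151 0.2247 0.2309] (array([635.1, -10.5]), array([145.2,  15.8]), 4.2) med [ 0.6521 -0.0079  0.2247]
crossbar 234 z [0.1818 0.1895 0.1935] (array([463.2, -26.1]), array([13.9, 83.9]), 85.0) med [ 0.4621 -0.026   0.1895]
crossbar scene 197 z [0.17   0.1893 0.1938] (array([466.2, -25.1]), array([12. , 89.2]), 83.3) med [ 0.4775 -0.0257  0.1893]
cup 580 z [0.0803 0.0878 0.1215] (array([461.7, -26.5]), array([82.3, 82. ]), 87.2) med [ 0.4661 -0.0322  0.0878]
rack 1537 z [0.0388 0.0439 0.048 ] (array([ 473. , -306.1]), array([158.4, 122.4]), 6.6) med [ 0.4584 -0
[... 3258 characters left out ...]
5, np.float64(0.151)), (np.float64(0.482), 9, np.float64(0.149)), (np.float64(0.486), 0, 0), (np.float64(0.49), 0, 0), (np.float64(0.494), 0, 0), (np.float64(0.498), 4, np.float64(0.132)), (np.float64(0.502), 15, np.float64(0.134)), (np.float64(0.506), 22, np.float64(0.134)), (np.float64(0.51), 14, np.float64(0.136)), (np.float64(0.514), 1, np.float64(0.137)), (np.float64(0.518), 0, 0), (np.float64(0.522), 11, np.float64(0.136)), (np.float64(0.526), 65, np.float64(0.194)), (np.float64(0.53), 339, np.float64(0.199)), (np.float64(0.534), 494, np.float64(0.199)), (np.float64(0.538), 506, np.float64(0.199)), (np.float64(0.542), 248, np.float64(0.166)), (np.float64(0.546), 25, np.float64(0.134))]
```

```bash
cat > m2.py <<'E'
from h import *
T,S=np.load('topW.npy'),np.load('sceneW.npy')
v,u=np.mgrid[0:480,0:640]
def box(x0,y0,x1,y1): return (u>=x0)&(u<x1)&(v>=y0)&(v<y1)
def pca(n,P):
    r=cv2.minAreaRect((P[:,:2]*1000).astype(np.float32)); c=P.mean(0); w,V=np.linalg.eigh(np.cov((P-c)[:,:2].T)); d=V[:,1]
    print(n,len(P),'mean',np.round(c,4),'dir',np.round(np.degrees(np.arctan2(d[1],d[0]))%180,1),'ext x',np.round(np.percentile(P[:,0],[1,99]),4),'y',np.round(np.percentile(P[:,1],[1,99]),4))
I={'t':np.load('topI.npy'),'s':np.load('sceneI.npy')}
for k,W,bx in(('t',T,box(120,200,203,283)),('s',S,box(440,265,520,330))):
    hsv=cv2.cvtColor(I[k],cv2.COLOR_RGB2HSV); m=bx&(hsv[...,2]>140)&(hsv[...,1]>60)&(hsv[...,1]<190); P=W[m]; P=P[np.abs(P[:,2]-.004)<.006]
    (c,r)=cv2.minEnclosingCircle((P[:,:2]*1000).astype(np.float32)); print('mat',k,len(P),P[:,:2].mean(0),c,r)
for k,W,b in(('t',T,box(285,110,320,215)),('s',S,box(300,190,370,300))):
    pca('bar '+k,W[b&(W[...,2]>.21)&(W[...,2]<.228)]);pca('tip '+k,W[b&(W[...,2]>.229)&(W[...,2]<.25)])
for k,W,b in(('t',T,box(265,218,345,295)),('s',S,box(330,190,370,235))):
    pca('xbar '+k,W[b&(W[...,2]>.184)&(W[...,2]<.2)])
for n,x,zt in(('A',.532,.196),('C',.416,.164),('D',.473,.148),('E',.503,.132)):
    for k,W,b in(('t',T,box(395,205,490,300)),('s',S,box(185,175,252,275))):
        m=b&(np.abs(W[...,0]-x)<.018)&(W[...,2]>zt-.012)&(W[...,2]<zt+.008);pca(n+k+' handle',W[m])
    m=b&(np.abs(W[...,0]-x)<.018)&(W[...,2]>.055)&(W[...,2]<zt-.07)
    if m.sum()>10: pca(n+' low scene',W[m])
for k,W,b in(('t',T,box(265,218,345,295)),('s',S,box(310,235,380,292))):
    P=W[b&(np.abs(W[...,2]-.0295)<.004)]; print('step',k,np.percentile(P[:,0],[.5,99.5]),np.percentile(P[:,1],[.5,99.5]),cv2.minAreaRect((P[:,:2]*1000).astype(np.float32)))
E
python3 m2.py
```

```text
mat t 2880 [0.4970604  0.31312569] (497.9737854003906, 314.0897521972656) 71.76124572753906
mat s 2491 [0.49745103 0.31540012] (476.8818359375, 317.1298522949219) 135.39468383789062
bar t 288 mean [ 0.6421 -0.0083  0.2227] dir 2.1 ext x [0.5727 0.7023] y [-0.0135  0.0002]
tip t 17 mean [ 0.5739 -0.011   0.2331] dir 4.2 ext x [0.561 0.678] y [-0.0142 -0.0029]
bar s 270 mean [ 0.6519 -0.0074  0.2234] dir 2.5 ext x [0.5718 0.7063] y [-0.0141  0.0016]
tip s 25 mean [ 0.5883 -0.0109  0.2328] dir 1.1 ext x [0.5624 0.699 ] y [-0.0149 -0.0059]
xbar t 217 mean [ 0.4625 -0.0262  0.1898] dir 174.9 ext x [0.422  0.5029] y [-0.0334 -0.0182]
xbar s 144 mean [ 0.4696 -0.0255  0.1902] dir 174.5 ext x [0.4247 0.5086] y [-0.0337 -0.0182]
At handle 106 mean [ 0.5319 -0.2989  0.1938] dir 96.7 ext x [0.5265 0.5374] y [-0.3213 -0.2779]
As handle 122 mean [ 0.537  -0.2989  0.1924] dir 96.2 ext x [0.5306 0.5417] y [-0.3208 -0.2792]
A low scene 1075 mean [ 0.5375 -0.2986  0.091 ] dir 96.8 ext x [0.5272 0.5467] y [-0.36   -0.2394]
Ct handle 93 mean [ 0.4147 -0.3251  0.1626] dir 95.8 ext x [0.4101 0.4194] y [-
[... 210 characters left out ...]
Dt handle 96 mean [ 0.4727 -0.3083  0.1462] dir 97.0 ext x [0.4671 0.4779] y [-0.3314 -0.2874]
Ds handle 79 mean [ 0.477  -0.3057  0.1453] dir 95.4 ext x [0.4712 0.483 ] y [-0.3306 -0.2891]
Et handle 95 mean [ 0.5027 -0.3071  0.1302] dir 96.8 ext x [0.4975 0.5087] y [-0.3292 -0.2858]
Es handle 50 mean [ 0.5081 -0.308   0.1303] dir 94.3 ext x [0.5021 0.5137] y [-0.3243 -0.2862]
step t [0.39628892 0.54735001] [-0.09065685  0.06016033] ((472.18084716796875, -15.46588134765625), (149.7501983642578, 149.05313110351562), 2.0048882961273193)
step s [0.39902405 0.55202989] [-0.0905769   0.06073287] ((475.4503479003906, -15.042251586914062), (154.56002807617188, 150.7281951904297), 3.033963441848755)
```

```bash
cat > plan.py <<'E'
# usage: plan.py x y z yawdeg : first the turn (tool rotvec, units of .12), then shift in tool axes after the turn (units of .8 m)
import sys
from h import *
x,y,z,w=map(float,sys.argv[1:5]); s=monitor.sense()
Rc=R.from_quat(s["tool_rot"]); h=np.radians(w)/2; Rt=R.from_quat([np.cos(h),np.sin(h),0,0])
rv=(Rc.inv()*Rt).as_rotvec()/.12; d=Rt.inv().apply(np.array([x,y,z])-s["tcp_pos"])/.8
print('t',round(s["t"],2),'turn',np.round(rv,3),'shift',np.round(d,4),'rows>=',int(np.ceil(np.linalg.norm(d)/.0625)),'pos',np.round(s["tcp_pos"],4),'force',np.round(s["force"],1),'gap',round(s["finger_gap"],3),round(s["gripper_force"],1))
E
python3 plan.py 0.463 -.0265 .33 -5.3; python3 plan.py .139 -.609 .33 -5.3
```

```text
t 0.1 turn [-1.700e-02 -1.000e-03  2.644e+00] shift [ 0.3357 -0.7619 -0.107 ] rows>= 14 pos [ 0.1393 -0.6086  0.2444] force [ 0.4 -0.5 -0.4] gap 0.999 0.0
t 0.1 turn [-1.700e-02 -1.000e-03  2.644e+00] shift [-0.0003  0.0005 -0.107 ] rows>= 2 pos [ 0.1393 -0.6086  0.2444] force [ 0.4 -0.5 -0.4] gap 0.999 0.0
```

```bash
python3 -m pendant '[[[0,0,-0.0357,0,0,0.88,0.5],[0,0,-0.0357,0,0,0.88,0.5],[0,0,-0.0357,0,0,0.88,0.5],[0.021,-0.0476,0,0,0,0,0.5],[0.021,-0.0476,0,0,0,0,0.5],[0.021,-0.0476,0,0,0,0,0.5],[0.021,-0.0476,0,0,0,0,0.5],[0.021,-0.0476,0,0,0,0,0.5],[0.021,-0.0476,0,0,0,0,0.5],[0.021,-0.0476,0,0,0,0,0.5],[0.021,-0.0476,0,0,0,0,0.5],[0.021,-0.0476,0,0,0,0,0.5],[0.021,-0.0476,0,0,0,0,0.5],[0.021,-0.0476,0,0,0,0,0.5],[0.021,-0.0476,0,0,0,0,0.5],[0.021,-0.0476,0,0,0,0,0.5],[0.021,-0.0476,0,0,0,0,0.5],[0.021,-0.0476,0,0,0,0,0.5]]]' 40; python3 plan.py 0.463 -.0265 .179 -5.3
```

```text
t: 1.9
tcp_pos: [0.4431, -0.0619, 0.3308]
tool_rot: [0.999, -0.046, -0.0, -0.0]
force: [0.5, -0.3, 0.7]
finger_gap: 0.495
gripper_force: 0.0
t 1.9 turn [0.    0.003 0.005] shift [ 0.0207 -0.0463  0.1898] rows>= 4 pos [ 0.4431 -0.0619  0.3308] force [ 0.5 -0.3  0.7] gap 0.495 0.0
```

```bash
python3 -m pendant '[[[0.0207,-0.0463,0,0,0,0,0.5],[0,0,0.05,0,0,0,0.5],[0,0,0.05,0,0,0,0.5],[0,0,0.05,0,0,0,0.5],[0,0,0.04,0,0,0,0.5],[0,0,0,0,0,0,0.5]]]' 60; python3 plan.py 0.463 -.0265 .179 -5.3; python3 - <<'E'
from h import *
s,W=snap('scene'); save(s,'c1.png',(260,130,440,310),3)
E
```

```text
t: 2.5
tcp_pos: [0.4594, -0.0272, 0.1754]
tool_rot: [0.999, -0.046, -0.005, -0.001]
force: [-0.2, -0.2, 1.2]
finger_gap: 0.5
gripper_force: 0.0
t 2.5 turn [-0.018  0.086  0.005] shift [ 0.0044 -0.0013 -0.0045] rows>= 1 pos [ 0.4594 -0.0272  0.1754] force [-0.2 -0.2  1.2] gap 0.5 0.0
```

View pics/c1.png

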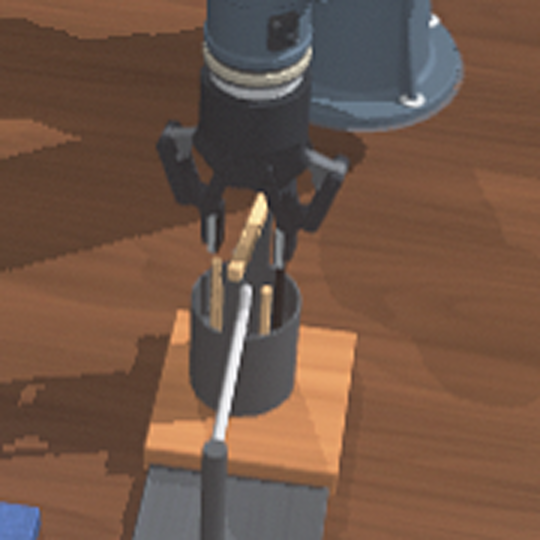

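The crop shows the fingers at crop (210,235) and (285,245) on either side of the crossbar, as wanted. Next I close and lift.

```bash
python3 -m pendant '[[[0,0,0,0,0,0,0],[0,0,0,0,0,0,0],[0,0,0,0,0,0,0],[0,0,0,0,0,0,0],[0,0,0,0,0,0,0],[0,0,0,0,0,0,0],[0,0,0,0,0,0,0],[0,0,-0.01,0,0,0,0],[0,0,-0.02,0,0,0,0],[0,0,-0.02,0,0,0,0],[0,0,-0.02,0,0,0,0],[0,0,-0.02,0,0,0,0],[0,0,0,0,0,0,0]]]' 60; python3 plan.py 0.496 .314 .255 -5.3;
```

```text
t: 3.85
tcp_pos: [0.4635, -0.0288, 0.2529]
tool_rot: [0.999, -0.046, 0.002, 0.001]
force: [0.1, 0.2, -3.2]
finger_gap: 0.102
gripper_force: 58.7
t 3.85 turn [ 0.012 -0.037  0.006] shift [ 0.0008 -0.4304 -0.0026] rows>= 7 pos [ 0.4635 -0.0288  0.2529] force [ 0.1  0.2 -3.2] gap 0.102 58.7
```

```bash
python3 -m pendant '[[[0,-0.02,0,0,0,0,0],[0,-0.03,0,0,0,0,0],[0,-0.04,0,0,0,0,0],[0,-0.04,0,0,0,0,0],[0,-0.04,0,0,0,0,0],[0,-0.04,0,0,0,0,0],[0,-0.04,0,0,0,0,0],[0,-0.04,0,0,0,0,0],[0,-0.04,0,0,0,0,0],[0,-0.04,0,0,0,0,0],[0,-0.035,0,0,0,0,0],[0,-0.025,0,0,0,0,0],[0,0,0.03,0,0,0,0],[0,0,0.03,0,0,0,0],[0,0,0.03,0,0,0,0],[0,0,0.02,0,0,0,0],[0,0,0,0,0,0,0],[0,0,0,0,0,0,0]]]'; python3 plan.py 0.496 .314 .153 -5.3; python3 - <<'E'
from h import *
s,W=snap('scene'); save(s,'c2.png',(400,200,560,380),3)
v,u=np.mgrid[0:480,0:640]
P=W[(u>400)&(u<560)&(v>130)&(v<330)&(np.abs(W[...,0]-.5)<.06)&(np.abs(W[...,1]-.314)<.06)]
print(np.histogram(P[:,2],np.arange(0,.14,.01)))
E
```

```text
t: 5.65
tcp_pos: [0.4939, 0.314, 0.1623]
tool_rot: [0.999, -0.046, -0.001, 0.0]
force: [0.3, 0.1, -3.6]
finger_gap: 0.1
gripper_force: 58.7
t 5.65 turn [0.009 0.013 0.004] shift [ 0.0026 -0.0003  0.0116] rows>= 1 pos [0.4939 0.314  0.1623] force [ 0.3  0.1 -3.6] gap 0.1 58.7
(array([990,  83, 104, 104,  98, 127, 227, 175, 201, 235, 157,  74,  71,
        56]), array([0.  , 0.01, 0.02, 0.03, 0.04, 0.05, 0.06, 0.07, 0.08, 0.09, 0.1 ,
       0.11, 0.12, 0.13, 0.14]))
```

View pics/c2.png

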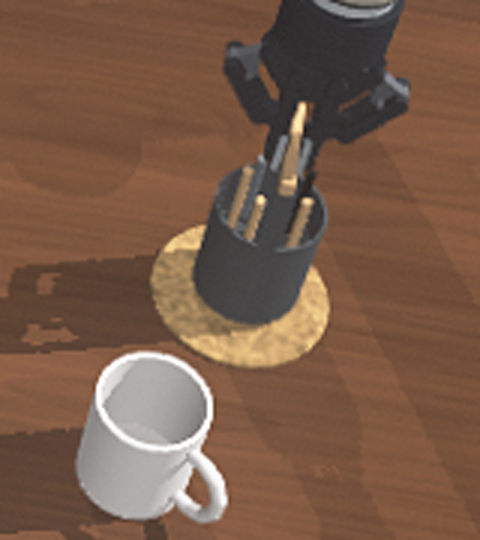

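The caddy hangs upright just above the mat (crop 255,290), and the mug is untouched. I'll lower it in small steps until it touches.

```bash
python3 -m pendant '[[[0.002,0,0.004,0,0,0,0],[0,0,0.003,0,0,0,0],[0,0,0.002,0,0,0,0],[0,0,0,0,0,0,0]]]'; python3 -m pendant '[[[0,0,0.002,0,0,0,0],[0,0,0,0,0,0,0],[0,0,0,0,0,0,0]]]'
```

```text
t: 6.1
tcp_pos: [0.4957, 0.3141, 0.1558]
tool_rot: [0.999, -0.046, -0.0, 0.0]
force: [-0.7, -0.1, -3.7]
finger_gap: 0.101
gripper_force: 58.7
t: 6.4
tcp_pos: [0.4961, 0.3144, 0.1546]
tool_rot: [0.999, -0.046, 0.0, -0.0]
force: [-1.3, 0.3, -0.6]
finger_gap: 0.102
gripper_force: 59.2
```

```bash
python3 -m pendant '[[[0,0,0.001,0,0,0,0],[0,0,0,0,0,0,0],[0,0,0,0,0,0,0.15],[0,0,0,0,0,0,0.2],[0,0,0,0,0,0,0.3],[0,0,0,0,0,0,0.4],[0,0,0,0,0,0,0.4],[0,0,-0.01,0,0,0,0.4],[0,0,-0.02,0,0,0,0.4],[0,0,-0.04,0,0,0,0.5],[0,0,-0.06,0,0,0,0.6],[0,0,-0.06,0,0,0,0.7],[0,0,-0.03,0,0,0,0.7]]]'; python3 plan.py 0.533 -.299 .33 6.5; python3 - <<'E'
from h import *
s,W=snap('top'); save(s,'t1.png',(100,180,500,320),2)
E
```

```text
t: 7.7
tcp_pos: [0.4974, 0.3148, 0.3349]
tool_rot: [0.999, -0.046, 0.004, -0.002]
force: [0.4, 0.3, 0.1]
finger_gap: 0.697
gripper_force: 0.0
t 7.7 turn [-0.025 -0.066 -1.711] shift [-0.0427  0.7674  0.0062] rows>= 13 pos [0.4974 0.3148 0.3349] force [0.4 0.3 0.1] gap 0.697 0.0
```

View pics/t1.png

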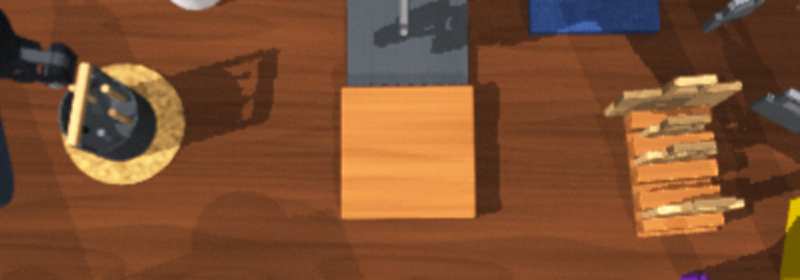

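```bash
python3 -m pendant '[[[0,0,0,0,0,-0.855,0.75],[0,0,0,0,0,-0.855,0.75],[-0.003,0.0548,0,0,0,0,0.75],[-0.003,0.0548,0,0,0,0,0.75],[-0.003,0.0548,0,0,0,0,0.75],[-0.003,0.0548,0,0,0,0,0.75],[-0.003,0.0548,0,0,0,0,0.75],[-0.003,0.0548,0,0,0,0,0.75],[-0.003,0.0548,0,0,0,0,0.75],[-0.003,0.0548,0,0,0,0,0.75],[-0.003,0.0548,0,0,0,0,0.75],[-0.003,0.0548,0,0,0,0,0.75],[-0.003,0.0548,0,0,0,0,0.75],[-0.003,0.0548,0,0,0,0,0.75],[-0.003,0.0548,0,0,0,0,0.75],[-0.003,0.0548,0,0,0,0,0.75],[0,0,0,0,0,0,0.75],[0,0,0,0,0,0,0.75]]]' 40; python3 plan.py 0.533 -.299 .171 6.5
```

```text
t: 9.55
tcp_pos: [0.5313, -0.3002, 0.329]
tool_rot: [0.998, 0.056, -0.0, -0.001]
force: [-0.3, -0.1, 0.1]
finger_gap: 0.751
gripper_force: 0.0
t 9.55 turn [-0.01   0.005 -0.02 ] shift [ 0.0023 -0.0012  0.1975] rows>= 4 pos [ 0.5313 -0.3002  0.329 ] force [-0.3 -0.1  0.1] gap 0.751 0.0
```

```bash
python3 -m pendant '[[[0.0023,-0.0012,0.03,0,0,0,0.75],[0,0,0.04,0,0,0,0.75],[0,0,0.04,0,0,0,0.75],[0,0,0.04,0,0,0,0.75],[0,0,0.03,0,0,0,0.75],[0,0,0.0175,0,0,0,0.75],[0,0,0,0,0,0,0.75]]]' 40; python3 - <<'E'
from h import *
s,W=snap('scene'); save(s,'c3.png',(150,110,290,290),3)
E
```

```text
t: 10.25
tcp_pos: [0.5326, -0.2961, 0.1698]
tool_rot: [0.998, 0.057, -0.002, -0.002]
force: [0.3, 0.9, -0.1]
finger_gap: 0.748
gripper_force: 0.0
```

View pics/c3.png

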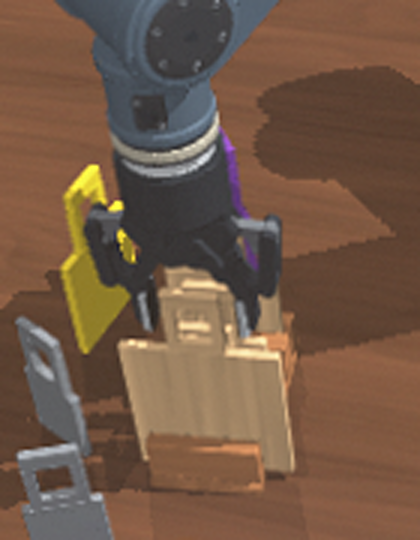

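```bash
python3 -m pendant '[[[0,0,0,0,0,0,0.4],[0,0,0,0,0,0,0.4],[0,0,0,0,0,0,0.4],[0,0,0,0,0,0,0.4],[0,0,0,0,0,0,0.4],[0,0,0,0,0,0,0.4],[0,0,0,0,0,0,0.4]]]' 40; python3 -m pendant '[[[0,0,-0.01,0,0,0,0.4],[0,0,-0.015,0,0,0,0.4],[0,0,-0.015,0,0,0,0.4],[0,0,-0.015,0,0,0,0.4],[0,0,-0.015,0,0,0,0.4],[0,0,-0.0115,0,0,0,0.4],[0,0,0,0,0,0,0.4],[0,0,0,0,0,0,0.4]]]'; python3 plan.py .52 -.0132 .233 2.4; python3 - <<'E'
from h import *
s,W=snap('scene'); save(s,'c4.png',(150,90,290,270),3)
E
```

```text
t: 11.0
tcp_pos: [0.5345, -0.2991, 0.1732]
tool_rot: [0.998, 0.056, 0.001, 0.001]
force: [0.1, -0.5, 5.5]
finger_gap: 0.505
gripper_force: 41.2
t: 11.8
tcp_pos: [0.5334, -0.2983, 0.2367]
tool_rot: [0.998, 0.057, -0.0, 0.0]
force: [-0.1, 0.2, -1.3]
finger_gap: 0.504
gripper_force: 40.9
t 11.8 turn [0.001 0.    0.594] shift [-0.0018 -0.3567  0.0047] rows>= 6 pos [ 0.5334 -0.2983  0.2367] force [-0.1  0.2 -1.3] gap 0.504 40.9
```

View pics/c4.png

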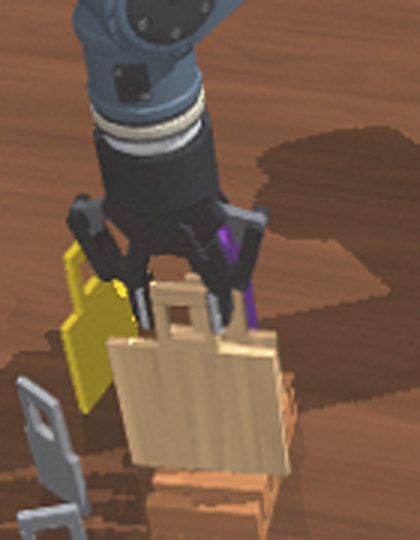

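```bash
python3 -m pendant '[[[0,0,0,0,0,0.594,0.4],[-0.004,-0.01,0,0,0,0,0.4],[-0.004,-0.02,0,0,0,0,0.4],[0,-0.035,0,0,0,0,0.4],[0,-0.04,0,0,0,0,0.4],[0,-0.04,0,0,0,0,0.4],[0,-0.04,0,0,0,0,0.4],[0,-0.04,0,0,0,0,0.4],[0,-0.04,0,0,0,0,0.4],[0,-0.04,0,0,0,0,0.4],[0,-0.03,0,0,0,0,0.4],[0,-0.0217,0,0,0,0,0.4],[0,0,0,0,0,0,0.4],[0,0,0,0,0,0,0.4],[0,0,0,0,0,0,0.4]]]'; cat > bd.py <<'E'
# board in hand: top z, y centre, x; vs hook.   bd.py H blade_w
import sys
from h import *
t=monitor.sense()["tcp_pos"]; s,W=snap('scene')
v,u=np.mgrid[0:480,0:640]
hsv=cv2.cvtColor(s["pixels"],cv2.COLOR_RGB2HSV)
m=(hsv[...,1]>40)&(hsv[...,1]<150)&(hsv[...,2]>110)&(hsv[...,0]<28)&(np.abs(W[...,0]-t[0])<.03)&(np.abs(W[...,1]-t[1])<.075)&(W[...,2]>.05)
P=W[m]; print('tcp',np.round(t,4),len(P),'x',np.percentile(P[:,0],[2,50,98]).round(4),'ztop',np.percentile(P[:,2],[99,99.7,100]).round(4),'zlow',np.percentile(P[:,2],[0,.5]).round(4))
h=float(sys.argv[1]); top=np.percentile(P[:,2],99.7)
B=P[P[:,2]<top-.062]; H=P[P[:,2]>top-.055]
print('blade y',np.percentile(B[:,1],[.5,99.5]).round(4),B[:,1].mean().round(4),'handle y',np.percentile(H[:,1],[.5,99.5]).round(4))
A=np.c_[P[:,1]-t[1],P[:,2]-t[2],np.ones(len(P))]; print('plane x= a*dy+b*dz+c',np.linalg.lstsq(A,P[:,0],rcond=None)[0].round(4))
save(s,sys.argv[2],(230,110,430,260),4)
E
python3 bd.py .188 c5.png;python3 plan.py .52 -.0132 .233 2.4
```

```text
t: 13.35
tcp_pos: [0.515, -0.0138, 0.2366]
tool_rot: [1.0, 0.021, -0.0, 0.0]
force: [0.1, 0.2, -0.8]
finger_gap: 0.505
gripper_force: 41.0
tcp [ 0.515  -0.0138  0.2366] 2584 x [0.512  0.5175 0.522 ] ztop [0.2595 0.2605 0.266 ] zlow [0.069  0.0736]
blade y [-0.0761  0.0472] -0.0133 handle y [-0.0618  0.0204]
plane x= a*dy+b*dz+c [-0.0409  0.0017  0.5175]
t 13.4 turn [ 0.002 -0.001 -0.004] shift [ 0.0062 -0.0008  0.0045] rows>= 1 pos [ 0.5151 -0.0141  0.2366] force [-0.5  0.2 -0.7] gap 0.508 41.0
```

View pics/c5.png

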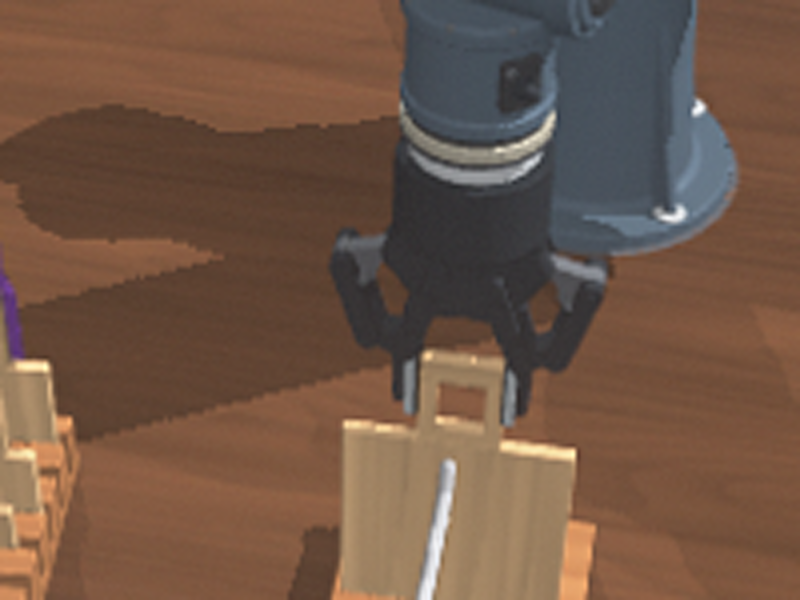

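```bash
python3 -m pendant '[[[0.01,0.0005,0.002,0,0,0,0.4],[0.01,0,0,0,0,0,0.4],[0.01,0,0,0,0,0,0.4],[0.01,0,0,0,0,0,0.4],[0.01,0,0,0,0,0,0.4],[0.01,0,0,0,0,0,0.4],[0.01,0,0,0,0,0,0.4],[0.01,0,0,0,0,0,0.4],[0.01,0,0,0,0,0,0.4],[0,0,0,0,0,0,0.4],[0,0,0,0,0,0,0.4]]]'; python3 -m pendant '[[[0.01,0,0,0,0,0,0.4],[0.01,0,0,0,0,0,0.4],[0.01,0,0,0,0,0,0.4],[0.01,0,0,0,0,0,0.4],[0.01,0,0,0,0,0,0.4],[0.01,0,0,0,0,0,0.4],[0.01,0,0,0,0,0,0.4],[0.01,0,0,0,0,0,0.4],[0.01,0,0,0,0,0,0.4],[0.01,0,0,0,0,0,0.4],[0.01,0,0,0,0,0,0.4],[0,0,0,0,0,0,0.4],[0,0,0,0,0,0,0.4]]]'; python3 bd.py .188 c6.png
```

```text
t: 14.5
tcp_pos: [0.587, -0.0108, 0.2348]
tool_rot: [1.0, 0.021, -0.0, -0.0]
force: [-0.2, -0.4, -0.8]
finger_gap: 0.505
gripper_force: 41.1
t: 15.8
tcp_pos: [0.6749, -0.0071, 0.2348]
tool_rot: [1.0, 0.021, -0.0, -0.0]
force: [-0.1, 0.6, -1.1]
finger_gap: 0.509
gripper_force: 41.0
tcp [ 0.6749 -0.0071  0.2348] 2665 x [0.6704 0.6774 0.6819] ztop [0.3132 0.4105 0.5639] zlow [0.0677 0.0712]
blade y [-0.069   0.0541] -0.0064 handle y [-0.0616  0.0284]
plane x= a*dy+b*dz+c [-0.0409 -0.01    0.6766]
```

View pics/c6.png

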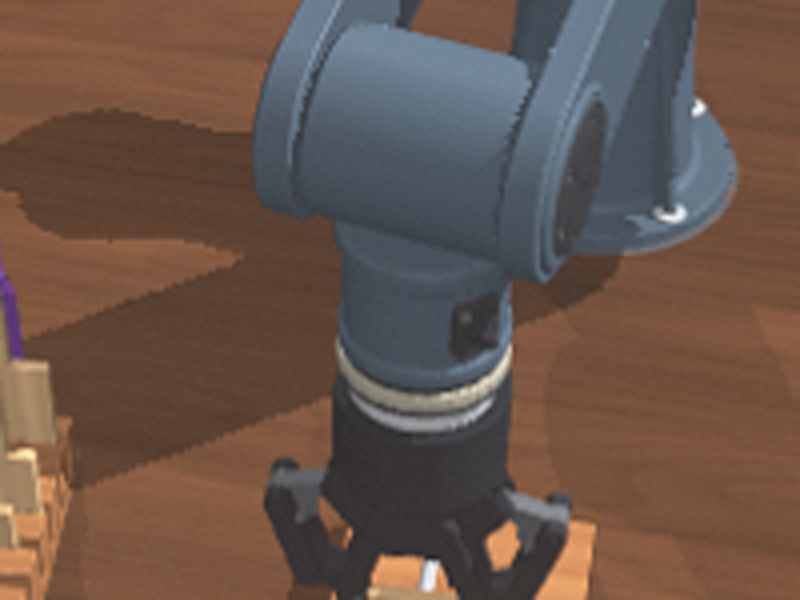

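```bash
python3 -m pendant '[[[0,0,0.008,0,0,0,0.4],[0,0,0.008,0,0,0,0.4],[0,0,0.0045,0,0,0,0.4],[0,0,0,0,0,0,0.4],[0,0,0,0,0,0,0.4]]]'; python3 -m pendant '[[[0,0,0.001,0,0,0,0.4],[0,0,0,0,0,0,0.4]]]'
```

```text
t: 16.35
tcp_pos: [0.6749, -0.0072, 0.2183]
tool_rot: [1.0, 0.021, -0.0, -0.0]
force: [0.6, -0.7, -1.3]
finger_gap: 0.508
gripper_force: 41.2
t: 16.55
tcp_pos: [0.6751, -0.0072, 0.2179]
tool_rot: [1.0, 0.021, 0.0, 0.0]
force: [-1.4, -0.3, -1.8]
finger_gap: 0.509
gripper_force: 41.2
```

```bash
python3 -m pendant '[[[0,0,0.0015,0,0,0,0.4],[0,0,0,0,0,0,0.4],[0,0,0,0,0,0,0.4]]]'
```

```text
t: 16.85
tcp_pos: [0.6753, -0.0072, 0.2169]
tool_rot: [1.0, 0.021, 0.0, 0.0]
force: [-0.3, 0.1, 0.0]
finger_gap: 0.513
gripper_force: 41.3
```

```bash
python3 -m pendant '[[[0,0,0,0,0,0,0.52],[0,0,0,0,0,0,0.55],[0,0,0,0,0,0,0.6],[0,0,0,0,0,0,0.68],[0,0,0,0,0,0,0.75],[0,0,0,0,0,0,0.75],[0,0,0,0,0,0,0.75],[0,0,-0.01,0,0,0,0.75],[0,0,-0.02,0,0,0,0.75],[0,0,-0.04,0,0,0,0.75],[0,0,-0.05,0,0,0,0.75],[0,0,-0.02,0,0,0,0.75],[0,0,0,0,0,0,0.75]]]'; python3 - <<'E'
from h import *
s,W=snap('scene'); save(s,'c7.png',(180,130,380,330),3)
for c in('top','scene'):
    s,W=snap(c)
    np.save(c+'W1.npy',W); np.save(c+'I1.npy',s['pixels'])
E
python3 plan.py .416 -.3255 .33 6.5
```

```text
t: 18.15
tcp_pos: [0.6768, -0.0074, 0.3333]
tool_rot: [1.0, 0.021, 0.004, 0.001]
force: [0.7, 0.6, -0.3]
finger_gap: 0.752
gripper_force: 0.0
t 18.3 turn [-0.006  0.021 -0.596] shift [-0.3657  0.359  -0.0034] rows>= 9 pos [ 0.6742 -0.007   0.3273] force [-0.8  0.7  0.3] gap 0.748 0.0
```

View pics/c7.png

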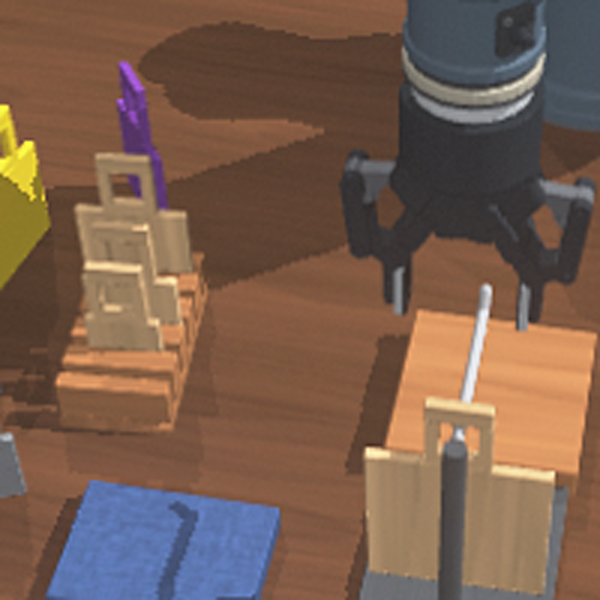

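```bash
python3 -m pendant '[[[0,0,0,0,0,-0.596,0.75],[-0.0366,0.0359,0,0,0,0,0.75],[-0.0366,0.0359,0,0,0,0,0.75],[-0.0366,0.0359,0,0,0,0,0.75],[-0.0366,0.0359,0,0,0,0,0.75],[-0.0366,0.0359,0,0,0,0,0.75],[-0.0366,0.0359,0,0,0,0,0.75],[-0.0366,0.0359,0,0,0,0,0.75],[-0.0366,0.0359,0,0,0,0,0.75],[-0.0366,0.0359,0,0,0,0,0.75],[-0.0366,0.0359,0,0,0,0,0.75],[0,0,0,0,0,0,0.75],[0,0,0,0,0,0,0.75],[0,0,0,0,0,0,0.75]]]' 40; python3 plan.py 0.416 -.3255 .1395 6.5
python3 - <<'E'
from h import *
W=np.load('topW1.npy');I=np.load('topI1.npy'); hsv=cv2.cvtColor(I,cv2.COLOR_RGB2HSV)
m=(hsv[...,0]>125)&(hsv[...,0]<155)&(hsv[...,1]>100); P=W[m]; P=P[(P[:,0]>.2)&(P[:,0]<.5)&(P[:,1]<-.25)]; print(len(P),np.percentile(P,[2,98],axis=0).round(3))
E
```

```text
t: 19.7
tcp_pos: [0.4167, -0.3245, 0.3275]
tool_rot: [0.998, 0.057, -0.001, -0.001]
force: [-0.5, 0.8, -0.1]
finger_gap: 0.753
gripper_force: 0.0
t 19.7 turn [-0.02   0.008  0.005] shift [-0.001   0.0011  0.235 ] rows>= 4 pos [ 0.4167 -0.3245  0.3275] force [-0.5  0.8 -0.1] gap 0.753 0.0
661 [[ 0.273 -0.387  0.002]
 [ 0.342 -0.327  0.157]]
```

```bash
python3 -m pendant '[[[-0.001,0.001,0.03,0,0,0,0.75],[0,0,0.04,0,0,0,0.75],[0,0,0.04,0,0,0,0.75],[0,0,0.04,0,0,0,0.75],[0,0,0.04,0,0,0,0.75],[0,0,0.03,0,0,0,0.75],[0,0,0.015,0,0,0,0.75],[0,0,0,0,0,0,0.75],[0,0,0,0,0,0,0.75]]]' 40; python3 -m pendant '[[[0,0,0,0,0,0,0.4],[0,0,0,0,0,0,0.4],[0,0,0,0,0,0,0.4],[0,0,0,0,0,0,0.4],[0,0,0,0,0,0,0.4],[0,0,0,0,0,0,0.4],[0,0,0,0,0,0,0.4]]]' 40
```

```text
t: 20.6
tcp_pos: [0.4168, -0.3264, 0.1411]
tool_rot: [0.998, 0.057, 0.0, 0.0]
force: [-0.8, -0.5, 0.7]
finger_gap: 0.749
gripper_force: 0.0
t: 21.3
tcp_pos: [0.4167, -0.3274, 0.1421]
tool_rot: [0.998, 0.057, 0.001, 0.001]
force: [0.4, 0.6, 6.5]
finger_gap: 0.51
gripper_force: 41.3
```

```bash
python3 -m pendant '[[[0,0,-0.01,0,0,0,0.4],[0,0,-0.015,0,0,0,0.4],[0,0,-0.02,0,0,0,0.4],[0,0,-0.02,0,0,0,0.4],[0,0,-0.02,0,0,0,0.4],[0,0,-0.02,0,0,0,0.4],[0,0,-0.013,0,0,0,0.4],[0,0,0,0,0,0,0.4],[0,0,0,0,0,0,0.4]]]'; python3 plan.py .510 -.0138 .236 2.4
```

```text
t: 22.2
tcp_pos: [0.4157, -0.3263, 0.235]
tool_rot: [0.998, 0.057, -0.0, -0.0]
force: [0.0, 0.3, -0.1]
finger_gap: 0.506
gripper_force: 40.8
t 22.2 turn [-0.001  0.001  0.596] shift [ 0.1341 -0.3854 -0.0012] rows>= 7 pos [ 0.4157 -0.3263  0.235 ] force [ 0.   0.3 -0.1] gap 0.506 40.8
```

```bash
python3 -m pendant '[[[0,-0.015,0,0,0,0,0.4],[0,-0.03,0,0,0,0,0.4],[0,-0.035,0,0,0,0,0.4],[0,-0.04,0,0,0,0,0.4],[0,-0.04,0,0,0,0,0.4],[0,-0.04,0,0,0,0.596,0.4],[0.025,-0.035,0,0,0,0,0.4],[0.03,-0.035,0,0,0,0,0.4],[0.03,-0.035,0,0,0,0,0.4],[0.025,-0.035,0,0,0,0,0.4],[0.015,-0.025,0,0,0,0,0.4],[0,-0.015,0,0,0,0,0.4],[0,0,0,0,0,0,0.4],[0,0,0,0,0,0,0.4],[0,0,0,0,0,0,0.4]]]'; python3 bd.py .156 c8.png;python3 plan.py .510 -.0138 .2345 2.4
```

```text
t: 23.7
tcp_pos: [0.491, -0.0203, 0.2349]
tool_rot: [1.0, 0.02, -0.0, 0.0]
force: [-1.1, -0.4, -0.8]
finger_gap: 0.509
gripper_force: 40.9
tcp [ 0.491  -0.0203  0.2349] 1593 x [0.4886 0.4938 0.4979] ztop [0.2569 0.2583 0.2688] zlow [0.1003 0.1022]
blade y [-0.0662  0.0255] -0.0199 handle y [-0.0415  0.0124]
plane x= a*dy+b*dz+c [-0.038   0.0042  0.4939]
t 23.75 turn [ 0.001  0.004 -0.013] shift [ 0.0239 -0.0073  0.0006] rows>= 1 pos [ 0.4912 -0.0205  0.2349] force [-0.1  0.3 -1. ] gap 0.508 40.9
```

```bash
python3 -m pendant '[[[0,-0.0035,0,0,0,0,0.4],[0.01,-0.0035,0,0,0,0,0.4],[0.015,0,0,0,0,0,0.4],[0.01,0,0,0,0,0,0.4],[0.01,0,0,0,0,0,0.4],[0.01,0,0,0,0,0,0.4],[0.01,0,0,0,0,0,0.4],[0.01,0,0,0,0,0,0.4],[0.01,0,0,0,0,0,0.4],[0.01,0,0,0,0,0,0.4],[0.01,0,0,0,0,0,0.4],[0.01,0,0,0,0,0,0.4],[0.01,0,0,0,0,0,0.4],[0,0,0,0,0,0,0.4],[0,0,0,0,0,0,0.4]]]'; python3 -m pendant '[[[0.01,0,0,0,0,0,0.4],[0.01,0,0,0,0,0,0.4],[0.01,0,0,0,0,0,0.4],[0.01,0,0,0,0,0,0.4],[0.01,0,0,0,0,0,0.4],[0.01,0,0,0,0,0,0.4],[0.01,0,0,0,0,0,0.4],[0,0,0,0,0,0,0.4],[0,0,0,0,0,0,0.4]]]'
```

```text
t: 25.25
tcp_pos: [0.5913, -0.0097, 0.2348]
tool_rot: [1.0, 0.021, -0.0, -0.0]
force: [-0.8, -0.5, -0.6]
finger_gap: 0.505
gripper_force: 40.9
t: 26.15
tcp_pos: [0.6472, -0.0073, 0.2348]
tool_rot: [1.0, 0.021, -0.0, -0.0]
force: [-0.2, -0.3, -1.4]
finger_gap: 0.504
gripper_force: 40.9
```

Clean pass. I'll lower it until the weight transfers.

```bash
python3 -m pendant '[[[0,0,0.008,0,0,0,0.4],[0,0,0.008,0,0,0,0.4],[0,0,0.006,0,0,0,0.4],[0,0,0,0,0,0,0.4],[0,0,0,0,0,0,0.4]]]'; python3 -m pendant '[[[0,0,0.0015,0,0,0,0.4],[0,0,0,0,0,0,0.4],[0,0,0,0,0,0,0.4]]]'
```

```text
t: 26.65
tcp_pos: [0.6468, -0.0073, 0.2179]
tool_rot: [1.0, 0.021, -0.0, -0.0]
force: [-1.1, 0.3, 3.9]
finger_gap: 0.507
gripper_force: 41.5
t: 26.95
tcp_pos: [0.6468, -0.0073, 0.2178]
tool_rot: [1.0, 0.021, -0.0, 0.0]
force: [-4.7, -0.3, 9.0]
finger_gap: 0.508
gripper_force: 42.1
```

```bash
python3 -m pendant '[[[0,0,-0.002,0,0,0,0.4],[0,0,0,0,0,0,0.4],[0,0,0,0,0,0,0.52],[0,0,0,0,0,0,0.55],[0,0,0,0,0,0,0.6],[0,0,0,0,0,0,0.68],[0,0,0,0,0,0,0.75],[0,0,0,0,0,0,0.75],[0,0,0,0,0,0,0.75],[0,0,-0.01,0,0,0,0.75],[0,0,-0.02,0,0,0,0.75],[0,0,-0.04,0,0,0,0.75],[0,0,-0.05,0,0,0,0.75],[0,0,-0.02,0,0,0,0.75],[0,0,0,0,0,0,0.75],[0,0,0,0,0,0,0.75]]]'; python3 - <<'E'
from h import *
s,W=snap('scene'); save(s,'c9.png',(180,130,380,330),3)
E
python3 plan.py .474 -.307 .33 6.5
```

```text
t: 28.55
tcp_pos: [0.6469, -0.0073, 0.3298]
tool_rot: [1.0, 0.021, -0.0, -0.0]
force: [0.1, 0.0, -0.8]
finger_gap: 0.751
gripper_force: 0.0
t 28.6 turn [-0.005  0.02  -0.596] shift [-0.2566  0.3479 -0.0018] rows>= 7 pos [ 0.6465 -0.0072  0.3286] force [ 0.5 -0.6 -0.8] gap 0.753 0.0
```

View pics/c9.png

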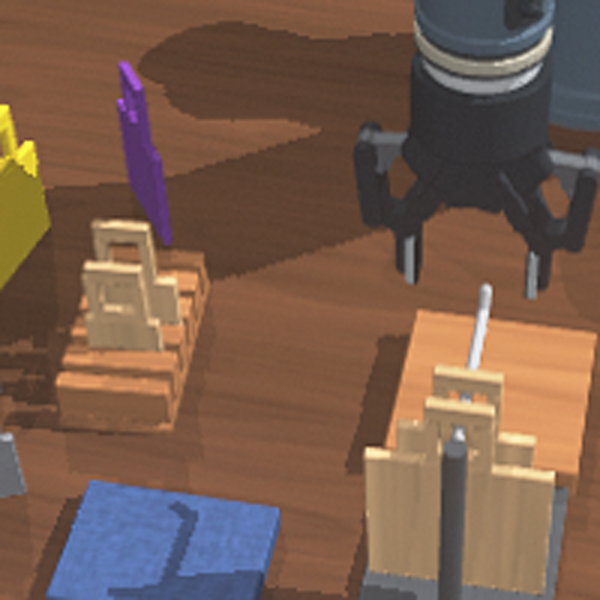

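A and C both hang freely (crop 460,430). D is next.

```bash
python3 -m pendant '[[[0,0,0,0,0,-0.596,0.75],[-0.0286,0.0388,0,0,0,0,0.75],[-0.0286,0.0388,0,0,0,0,0.75],[-0.0286,0.0388,0,0,0,0,0.75],[-0.0286,0.0388,0,0,0,0,0.75],[-0.0286,0.0388,0,0,0,0,0.75],[-0.0286,0.0388,0,0,0,0,0.75],[-0.0286,0.0388,0,0,0,0,0.75],[-0.0286,0.0388,0,0,0,0,0.75],[-0.0286,0.0388,0,0,0,0,0.75],[0,0,0,0,0,0,0.75],[0,0,0,0,0,0,0.75],[0,0,0,0,0,0,0.75]]]' 40; python3 plan.py 0.474 -.309 .1235 6.5
```

```text
t: 29.9
tcp_pos: [0.4743, -0.3071, 0.3287]
tool_rot: [0.998, 0.057, -0.001, -0.001]
force: [0.5, 0.2, -0.1]
finger_gap: 0.75
gripper_force: 0.0
t 29.9 turn [-0.021  0.01   0.005] shift [-0.0007  0.0024  0.2565] rows>= 5 pos [ 0.4743 -0.3071  0.3287] force [ 0.5  0.2 -0.1] gap 0.75 0.0
```

```bash
python3 -m pendant '[[[0,0.002,0.03,0,0,0,0.75],[0,0,0.04,0,0,0,0.75],[0,0,0.04,0,0,0,0.75],[0,0,0.04,0,0,0,0.75],[0,0,0.04,0,0,0,0.75],[0,0,0.04,0,0,0,0.75],[0,0,0.02,0,0,0,0.75],[0,0,0.0065,0,0,0,0.75],[0,0,0,0,0,0,0.75],[0,0,0,0,0,0,0.75]]]' 40; python3 -m pendant '[[[0,0,0,0,0,0,0.4],[0,0,0,0,0,0,0.4],[0,0,0,0,0,0,0.4],[0,0,0,0,0,0,0.4],[0,0,0,0,0,0,0.4],[0,0,0,0,0,0,0.4],[0,0,0,0,0,0,0.4]]]' 40
```

```text
t: 30.9
tcp_pos: [0.4755, -0.3098, 0.1255]
tool_rot: [0.998, 0.057, 0.001, 0.001]
force: [1.1, 0.1, -0.6]
finger_gap: 0.752
gripper_force: 0.0
t: 31.6
tcp_pos: [0.4752, -0.3104, 0.126]
tool_rot: [0.998, 0.057, 0.001, 0.001]
force: [0.0, 1.9, 6.0]
finger_gap: 0.508
gripper_force: 41.3
```

```bash
python3 -m pendant '[[[0,0,-0.01,0,0,0,0.4],[0,0,-0.015,0,0,0,0.4],[0,0,-0.0225,0,0,0,0.4],[0,0,-0.025,0,0,0,0.4],[0,0,-0.025,0,0,0,0.4],[0,0,-0.025,0,0,0,0.4],[0,0,-0.015,0,0,0,0.4],[0,0,0,0,0,0,0.4],[0,0,0,0,0,0,0.4]]]'; python3 plan.py .49 -.0147 .235 2.4
```

```text
t: 32.5
tcp_pos: [0.4742, -0.3096, 0.2344]
tool_rot: [0.998, 0.057, -0.0, -0.0]
force: [-0.3, 0.2, -0.8]
finger_gap: 0.508
gripper_force: 40.8
t 32.5 turn [-0.003  0.003  0.596] shift [ 0.0352 -0.3675 -0.0007] rows>= 6 pos [ 0.4742 -0.3096  0.2344] force [-0.3  0.2 -0.8] gap 0.508 40.8
```

```bash
python3 -m pendant '[[[0,-0.015,0,0,0,0,0.4],[0,-0.025,0,0,0,0,0.4],[0,-0.035,0,0,0,0,0.4],[0,-0.04,0,0,0,0.596,0.4],[0.005,-0.04,0,0,0,0,0.4],[0.01,-0.04,0,0,0,0,0.4],[0.01,-0.04,0,0,0,0,0.4],[0.01,-0.04,0,0,0,0,0.4],[0,-0.04,0,0,0,0,0.4],[0,-0.03,0,0,0,0,0.4],[0,-0.0225,0,0,0,0,0.4],[0,0,0,0,0,0,0.4],[0,0,0,0,0,0,0.4],[0,0,0,0,0,0,0.4]]]'; python3 bd.py .14 c10.png;python3 plan.py .49 -.0147 .2345 2.4
```

```text
t: 33.9
tcp_pos: [0.4834, -0.0159, 0.2342]
tool_rot: [1.0, 0.021, -0.0, 0.0]
force: [0.0, -0.7, 0.5]
finger_gap: 0.507
gripper_force: 40.9
tcp [ 0.4834 -0.0159  0.2342] 1215 x [0.4817 0.4866 0.4907] ztop [0.2576 0.3221 0.4163] zlow [0.1151 0.1187]
blade y [-0.0532  0.0221] -0.0151 handle y [-0.0499  0.0353]
plane x= a*dy+b*dz+c [-0.0369  0.0131  0.4872]
t 33.95 turn [ 0.001  0.004 -0.008] shift [ 0.0081 -0.0014 -0.0002] rows>= 1 pos [ 0.4836 -0.0161  0.2343] force [-0.3  0.4 -0.5] gap 0.511 40.9
```

```bash
python3 -m pendant '[[[0.01,-0.0005,0,0,0,0,0.4],[0.02,0,0,0,0,0,0.4],[0.012,0,0,0,0,0,0.4],[0.01,0,0,0,0,0,0.4],[0.01,0,0,0,0,0,0.4],[0.01,0,0,0,0,0,0.4],[0.01,0,0,0,0,0,0.4],[0.01,0,0,0,0,0,0.4],[0.01,0,0,0,0,0,0.4],[0.01,0,0,0,0,0,0.4],[0.01,0,0,0,0,0,0.4],[0.01,0,0,0,0,0,0.4],[0,0,0,0,0,0,0.4],[0,0,0,0,0,0,0.4]]]'; python3 -m pendant '[[[0.01,0,0,0,0,0,0.4],[0.01,0,0,0,0,0,0.4],[0.01,0,0,0,0,0,0.4],[0.01,0,0,0,0,0,0.4],[0,0,0,0,0,0,0.4],[0,0,0,0,0,0,0.4],[0,0,0.008,0,0,0,0.4],[0,0,0.008,0,0,0,0.4],[0,0,0.004,0,0,0,0.4],[0,0,0,0,0,0,0.4],[0,0,0,0,0,0,0.4]]]';python3 -m pendant '[[[0,0,0.0015,0,0,0,0.4],[0,0,0,0,0,0,0.4],[0,0,0,0,0,0,0.4]]]'
```

```text
t: 35.35
tcp_pos: [0.589, -0.0106, 0.2344]
tool_rot: [1.0, 0.021, -0.0, -0.0]
force: [-0.7, -0.3, -0.2]
finger_gap: 0.509
gripper_force: 40.9
t: 36.45
tcp_pos: [0.6209, -0.0093, 0.2183]
tool_rot: [1.0, 0.021, -0.0, -0.0]
force: [0.5, -0.6, -1.0]
finger_gap: 0.507
gripper_force: 41.0
t: 36.75
tcp_pos: [0.6212, -0.0093, 0.2179]
tool_rot: [1.0, 0.021, 0.0, 0.0]
force: [-1.3, -0.7, 3.4]
finger_gap: 0.51
gripper_force: 41.3
```

Contact at 3.4 N, so I release.

```bash
python3 -m pendant '[[[0,0,-0.0005,0,0,0,0.4],[0,0,0,0,0,0,0.4],[0,0,0,0,0,0,0.52],[0,0,0,0,0,0,0.55],[0,0,0,0,0,0,0.6],[0,0,0,0,0,0,0.68],[0,0,0,0,0,0,0.75],[0,0,0,0,0,0,0.75],[0,0,0,0,0,0,0.75],[0,0,-0.01,0,0,0,0.75],[0,0,-0.02,0,0,0,0.75],[0,0,-0.04,0,0,0,0.75],[0,0,-0.05,0,0,0,0.75],[0,0,-0.02,0,0,0,0.75],[0,0,0,0,0,0,0.75],[0,0,0,0,0,0,0.75]]]'; python3 - <<'E'
from h import *
s,W=snap('scene'); save(s,'c11.png',(180,130,580,380),2)
E
python3 plan.py .504 -.3075 .33 6.5
```

```text
t: 38.35
tcp_pos: [0.6207, -0.0092, 0.3297]
tool_rot: [1.0, 0.021, -0.0, -0.0]
force: [0.4, 0.4, -0.6]
finger_gap: 0.747
gripper_force: 0.0
t 38.4 turn [-0.006  0.02  -0.597] shift [-0.1865  0.3541 -0.0017] rows>= 7 pos [ 0.6202 -0.0091  0.3286] force [-0.5 -0.5  0.3] gap 0.752 0.0
```

View pics/c11.png

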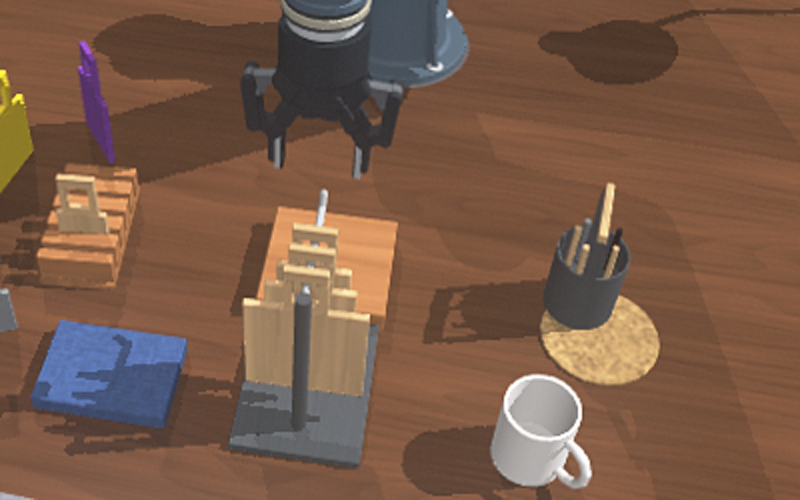

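The picture shows A, C and D hanging (crop 315,260). It also shows that the caddy has been knocked partly off the mat (crop 585,280). I'll hang E first, then put the caddy back.

```bash
python3 -m pendant '[[[0,0,0,0,0,-0.597,0.75],[-0.0208,0.0394,0,0,0,0,0.75],[-0.0208,0.0394,0,0,0,0,0.75],[-0.0208,0.0394,0,0,0,0,0.75],[-0.0208,0.0394,0,0,0,0,0.75],[-0.0208,0.0394,0,0,0,0,0.75],[-0.0208,0.0394,0,0,0,0,0.75],[-0.0208,0.0394,0,0,0,0,0.75],[-0.0208,0.0394,0,0,0,0,0.75],[-0.0198,0.0394,0,0,0,0,0.75],[0,0,0,0,0,0,0.75],[0,0,0,0,0,0,0.75],[0,0,0,0,0,0,0.75]]]' 40; python3 plan.py 0.5045 -.3075 .1075 6.5
```

```text
t: 39.7
tcp_pos: [0.505, -0.3068, 0.3286]
tool_rot: [0.998, 0.057, -0.001, -0.001]
force: [0.2, -0.2, 0.2]
finger_gap: 0.749
gripper_force: 0.0
t 39.7 turn [-0.021  0.012  0.006] shift [-0.0007  0.0008  0.2764] rows>= 5 pos [ 0.505  -0.3068  0.3286] force [ 0.2 -0.2  0.2] gap 0.749 0.0
```

```bash
python3 -m pendant '[[[0,0.0005,0.03,0,0,0,0.75],[0,0,0.04,0,0,0,0.75],[0,0,0.04,0,0,0,0.75],[0,0,0.04,0,0,0,0.75],[0,0,0.04,0,0,0,0.75],[0,0,0.04,0,0,0,0.75],[0,0,0.03,0,0,0,0.75],[0,0,0.0165,0,0,0,0.75],[0,0,0,0,0,0,0.75],[0,0,0,0,0,0,0.75]]]' 40; python3 -m pendant '[[[0,0,0,0,0,0,0.4],[0,0,0,0,0,0,0.4],[0,0,0,0,0,0,0.4],[0,0,0,0,0,0,0.4],[0,0,0,0,0,0,0.4],[0,0,0,0,0,0,0.4],[0,0,0,0,0,0,0.4]]]' 40
```

```text
t: 40.7
tcp_pos: [0.506, -0.3082, 0.1092]
tool_rot: [0.998, 0.057, 0.0, 0.0]
force: [0.5, -0.0, 0.1]
finger_gap: 0.749
gripper_force: 0.0
t: 41.4
tcp_pos: [0.5061, -0.309, 0.1102]
tool_rot: [0.998, 0.057, 0.001, 0.001]
force: [0.2, 0.3, 6.2]
finger_gap: 0.51
gripper_force: 40.8
```

Eye at 0.100, so I lift 0.1255 m (0.157).

```bash
python3 -m pendant '[[[0,0,-0.01,0,0,0,0.4],[0,0,-0.017,0,0,0,0.4],[0,0,-0.03,0,0,0,0.4],[0,0,-0.03,0,0,0,0.4],[0,0,-0.03,0,0,0,0.4],[0,0,-0.025,0,0,0,0.4],[0,0,-0.015,0,0,0,0.4],[0,0,0,0,0,0,0.4],[0,0,0,0,0,0,0.4]]]'; python3 plan.py .49 -.0147 .235 2.4
```

```text
t: 42.3
tcp_pos: [0.5049, -0.3081, 0.2339]
tool_rot: [0.998, 0.057, -0.0, -0.0]
force: [0.0, -0.5, -1.3]
finger_gap: 0.508
gripper_force: 40.8
t 42.3 turn [-0.004  0.005  0.596] shift [-0.0032 -0.3673 -0.0013] rows>= 6 pos [ 0.5049 -0.3081  0.2339] force [ 0.  -0.5 -1.3] gap 0.508 40.8
```

```bash
python3 -m pendant '[[[0,-0.015,0,0,0,0,0.4],[-0.005,-0.025,0,0,0,0,0.4],[0,-0.035,0,0,0,0,0.4],[0,-0.04,0,0,0,0.596,0.4],[0,-0.04,0,0,0,0,0.4],[0,-0.04,0,0,0,0,0.4],[0,-0.04,0,0,0,0,0.4],[0,-0.04,0,0,0,0,0.4],[0,-0.04,0,0,0,0,0.4],[0,-0.03,0,0,0,0,0.4],[0,-0.0223,0,0,0,0,0.4],[0,0,0,0,0,0,0.4],[0,0,0,0,0,0,0.4],[0,0,0,0,0,0,0.4]]]'; python3 bd.py .124 c12.png;python3 plan.py .49 -.0147 .2345 2.4
```

```text
t: 43.7
tcp_pos: [0.4822, -0.0162, 0.2338]
tool_rot: [1.0, 0.021, -0.0, 0.0]
force: [0.2, 0.7, -0.5]
finger_gap: 0.508
gripper_force: 40.8
tcp [ 0.4822 -0.0162  0.2338] 895 x [0.4791 0.4845 0.4888] ztop [0.2574 0.3127 0.4155] zlow [0.132 0.134]
blade y [-0.0452  0.0143] -0.015 handle y [-0.05    0.0334]
plane x= a*dy+b*dz+c [-0.0433  0.0132  0.485 ]
t 43.75 turn [ 0.     0.004 -0.007] shift [ 0.0096 -0.0018 -0.0008] rows>= 1 pos [ 0.4824 -0.0164  0.2339] force [-0.2  0.5 -0.8] gap 0.506 40.8
```

```bash
python3 -m pendant '[[[0.01,-0.0007,-0.0005,0,0,0,0.4],[0.02,0,0,0,0,0,0.4],[0.012,0,0,0,0,0,0.4],[0.01,0,0,0,0,0,0.4],[0.01,0,0,0,0,0,0.4],[0.01,0,0,0,0,0,0.4],[0.01,0,0,0,0,0,0.4],[0.01,0,0,0,0,0,0.4],[0.01,0,0,0,0,0,0.4],[0.01,0,0,0,0,0,0.4],[0,0,0,0,0,0,0.4],[0,0,0,0,0,0,0.4]]]'; python3 -m pendant '[[[0.01,0,0,0,0,0,0.4],[0.01,0,0,0,0,0,0.4],[0.01,0,0,0,0,0,0.4],[0,0,0,0,0,0,0.4],[0,0,0,0,0,0,0.4],[0,0,0.008,0,0,0,0.4],[0,0,0.008,0,0,0,0.4],[0,0,0.004,0,0,0,0.4],[0,0,0,0,0,0,0.4],[0,0,0,0,0,0,0.4]]]';python3 -m pendant '[[[0,0,0.0015,0,0,0,0.4],[0,0,0,0,0,0,0.4],[0,0,0,0,0,0,0.4]]]'
```

```text
t: 44.95
tcp_pos: [0.5718, -0.0114, 0.2344]
tool_rot: [1.0, 0.021, -0.0, -0.0]
force: [-0.6, -0.1, -0.5]
finger_gap: 0.504
gripper_force: 40.8
t: 45.95
tcp_pos: [0.5957, -0.0105, 0.2183]
tool_rot: [1.0, 0.021, -0.0, -0.0]
force: [0.2, 0.2, -0.8]
finger_gap: 0.507
gripper_force: 41.0
t: 46.25
tcp_pos: [0.596, -0.0105, 0.2179]
tool_rot: [1.0, 0.021, 0.0, 0.0]
force: [-0.8, -0.1, 3.6]
finger_gap: 0.504
gripper_force: 41.3
```

```bash
python3 -m pendant '[[[0,0,-0.0005,0,0,0,0.4],[0,0,0,0,0,0,0.4],[0,0,0,0,0,0,0.52],[0,0,0,0,0,0,0.55],[0,0,0,0,0,0,0.6],[0,0,0,0,0,0,0.68],[0,0,0,0,0,0,0.75],[0,0,0,0,0,0,0.75],[0,0,0,0,0,0,0.75],[0,0,-0.01,0,0,0,0.75],[0,0,-0.02,0,0,0,0.75],[0,0,-0.04,0,0,0,0.75],[0,0,-0.05,0,0,0,0.75],[0,0,-0.02,0,0,0,0.75],[0,0,0,0,0,0,0.75],[0,0,0,0,0,0,0.75]]]'; cat > cad.py <<'E'
from h import *
for c in('top','scene'):
    s,W=snap(c); m=(W[...,2]>.13)&(W[...,2]<.19)&(np.hypot(W[...,0]-.46,W[...,1]-.31)<.13); P=W[m]
    print(c,len(P),'z',np.percentile(P[:,2],[5,50,95]).round(4)); Q=P[P[:,2]>np.percentile(P[:,2],97)-.009]
    d=np.linalg.eigh(np.cov(Q[:,:2].T))[1][:,1]; r=cv2.minAreaRect((Q[:,:2]*1000).astype(np.float32)); print('bar mean',Q.mean(0).round(4),'rect',np.round(r[0],1),np.round(r[1],1),'dir',np.degrees(np.arctan2(d[1],d[0]))%180)
    m=(W[...,2]>.083)&(W[...,2]<.1)&(np.hypot(W[...,0]-.46,W[...,1]-.31)<.1); r=cv2.minAreaRect((W[m][:,:2]*1000).astype(np.float32)); print('rim',r, np.percentile(W[m][:,2],[5,50,95]).round(4))
E
python3 cad.py; python3 - <<'E'
from h import *
s,W=snap('scene'); save(s,'c13.png',(180,130,580,380),2)
E
```

```text
t: 47.85
tcp_pos: [0.5954, -0.0104, 0.3297]
tool_rot: [1.0, 0.021, -0.0, -0.0]
force: [-0.6, 0.1, -1.0]
finger_gap: 0.749
gripper_force: 0.0
top 297 z [0.1431 0.1632 0.1678]
bar mean [0.4536 0.2833 0.1642] rect [453.7 283.5] [11.7 83.3] dir 174.79291241854455
rim ((452.7287292480469, 283.7776794433594), (81.24260711669922, 82.80840301513672), 8.037176132202148) [0.0839 0.0918 0.0975]
scene 226 z [0.1338 0.1622 0.1671]
bar mean [0.4599 0.2833 0.1643] rect [457.7 283.6] [10.4 83.2] dir 174.45465204216939
rim ((456.91387939453125, 284.9296875), (83.16925048828125, 85.59957122802734), 61.677371978759766) [0.0839 0.0914 0.0983]
```

View pics/c13.png

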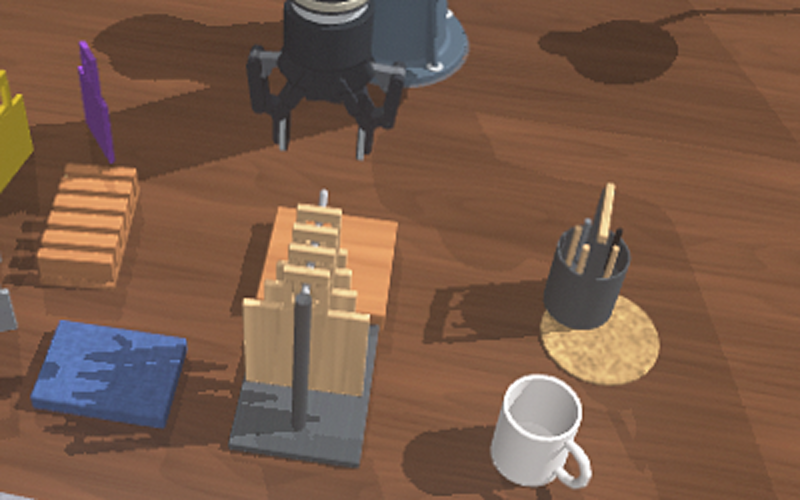

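All four boards hang (crop 315,250). The caddy stands upright at about (0.455, 0.284), roughly 50 mm off the mat's centre. I'll regrasp it.

```bash
python3 plan.py .4555 .2836 .33 -5.4
```

```text
t 48.0 turn [-0.005  0.03   1.135] shift [-0.208  -0.3493 -0.0025] rows>= 7 pos [ 0.5949 -0.0103  0.328 ] force [-0.1  0.5  0.8] gap 0.748 0.0
```

```bash
python3 -m pendant '[[[0,0,0,0,0,0.5675,0.6],[0,0,0,0,0,0.5675,0.5],[-0.0208,-0.0349,0,0,0,0,0.5],[-0.0208,-0.0349,0,0,0,0,0.5],[-0.0208,-0.0349,0,0,0,0,0.5],[-0.0208,-0.0349,0,0,0,0,0.5],[-0.0208,-0.0349,0,0,0,0,0.5],[-0.0208,-0.0349,0,0,0,0,0.5],[-0.0208,-0.0349,0,0,0,0,0.5],[-0.0208,-0.0349,0,0,0,0,0.5],[-0.0208,-0.0349,0,0,0,0,0.5],[-0.0208,-0.0349,0,0,0,0,0.5],[0,0,0,0,0,0,0.5],[0,0,0,0,0,0,0.5],[0,0,0,0,0,0,0.5]]]' 60; python3 plan.py .4555 .2836 .1545 -5.4
```

```text
t: 49.5
tcp_pos: [0.4566, 0.2824, 0.3291]
tool_rot: [0.999, -0.047, -0.001, 0.001]
force: [-0.5, -0.6, -0.3]
finger_gap: 0.501
gripper_force: 0.0
t 49.5 turn [ 0.009  0.009 -0.004] shift [-0.0015 -0.0014  0.2182] rows>= 4 pos [0.4566 0.2824 0.3291] force [-0.5 -0.6 -0.3] gap 0.501 0.0
```

```bash
python3 -m pendant '[[[-0.0015,-0.0014,0.03,0,0,0,0.5],[0,0,0.04,0,0,0,0.5],[0,0,0.05,0,0,0,0.5],[0,0,0.05,0,0,0,0.5],[0,0,0.03,0,0,0,0.5],[0,0,0.018,0,0,0,0.5],[0,0,0,0,0,0,0.5],[0,0,0,0,0,0,0],[0,0,0,0,0,0,0],[0,0,0,0,0,0,0],[0,0,0,0,0,0,0],[0,0,0,0,0,0,0],[0,0,0,0,0,0,0],[0,0,0,0,0,0,0]]]' 60;  python3 -m pendant '[[[0,0,-0.01,0,0,0,0],[0,0,-0.015,0,0,0,0],[0,0,0,0,0,0,0],[0,0,0,0,0,0,0]]]'; python3 plan.py .4965 .3135 .175 -5.4
```

```text
t: 50.9
tcp_pos: [0.4566, 0.2846, 0.1567]
tool_rot: [0.999, -0.047, 0.002, -0.0]
force: [1.6, -1.5, 6.1]
finger_gap: 0.102
gripper_force: 60.4
t: 51.3
tcp_pos: [0.4552, 0.2844, 0.1756]
tool_rot: [0.999, -0.047, 0.0, -0.0]
force: [0.4, 0.6, -3.1]
finger_gap: 0.102
gripper_force: 59.0
t 51.3 turn [-0.001 -0.001  0.002] shift [ 0.048  -0.041   0.0008] rows>= 2 pos [0.4552 0.2844 0.1756] force [ 0.4  0.6 -3.1] gap 0.102 59.0
```

```bash
python3 -m pendant '[[[0.008,-0.007,0,0,0,0,0],[0.016,-0.0135,0,0,0,0,0],[0.016,-0.0135,0,0,0,0,0],[0.008,-0.007,0,0,0,0,0],[0,0,0,0,0,0,0],[0,0,0.01,0,0,0,0],[0,0,0.008,0,0,0,0],[0,0,0.004,0,0,0,0],[0,0,0,0,0,0,0],[0,0,0,0,0,0,0]]]'; python3 -m pendant '[[[0,0,0.002,0,0,0,0],[0,0,0,0,0,0,0],[0,0,0,0,0,0,0]]]'
```

```text
t: 52.3
tcp_pos: [0.4964, 0.3132, 0.1576]
tool_rot: [0.999, -0.047, -0.0, 0.0]
force: [-0.1, 0.2, -3.8]
finger_gap: 0.103
gripper_force: 59.0
t: 52.6
tcp_pos: [0.4968, 0.3135, 0.1567]
tool_rot: [0.999, -0.047, 0.0, -0.0]
force: [-1.0, 0.0, 0.8]
finger_gap: 0.103
gripper_force: 59.6
```

Contact, so I release, rise, and back the arm away toward open space.

```bash
python3 -m pendant '[[[0,0,0,0,0,0,0.15],[0,0,0,0,0,0,0.2],[0,0,0,0,0,0,0.3],[0,0,0,0,0,0,0.4],[0,0,0,0,0,0,0.4],[0,0,-0.01,0,0,0,0.4],[0,0,-0.02,0,0,0,0.4],[0,0,-0.04,0,0,0,0.5],[0,0,-0.06,0,0,0,0.6],[0,0,-0.06,0,0,0,0.7],[0,0,-0.03,0,0,0,0.7],[0,0.04,0,0,0,0,0.7],[0,0.05,0,0,0,0,0.7],[0,0.05,0,0,0,0,0.7],[0,0.04,0,0,0,0,0.7],[0,0,0,0,0,0,0.7],[0,0,0,0,0,0,0.7],[0,0,0,0,0,0,0.7],[0,0,0,0,0,0,0.7]]]'; sed -i 's/-\.46,/-.49,/g' cad.py; python3 cad.py; python3 - <<'E'
from h import *
s,W=snap('scene'); save(s,'c14.png',(180,130,580,380),2)
E
```

```text
t: 54.5
tcp_pos: [0.4832, 0.1711, 0.3323]
tool_rot: [0.999, -0.046, 0.0, -0.0]
force: [-0.0, 0.9, 0.4]
finger_gap: 0.698
gripper_force: 0.0
top 230 z [0.1495 0.1632 0.1677]
bar mean [0.4845 0.313  0.1639] rect [485.1 313.5] [11.5 63.9] dir 175.15316607438794
rim ((483.7237854003906, 317.152587890625), (83.54264831542969, 59.64244842529297), 65.14167785644531) [0.0847 0.0918 0.0973]
scene 245 z [0.1348 0.163  0.1677]
bar mean [0.4999 0.3128 0.1651] rect [496.6 313.3] [10.7 85. ] dir 174.80875356689887
rim ((497.45538330078125, 313.0581359863281), (81.39854431152344, 88.03620147705078), 79.65031433105469) [0.0839 0.0913 0.0974]
```

View pics/c14.png

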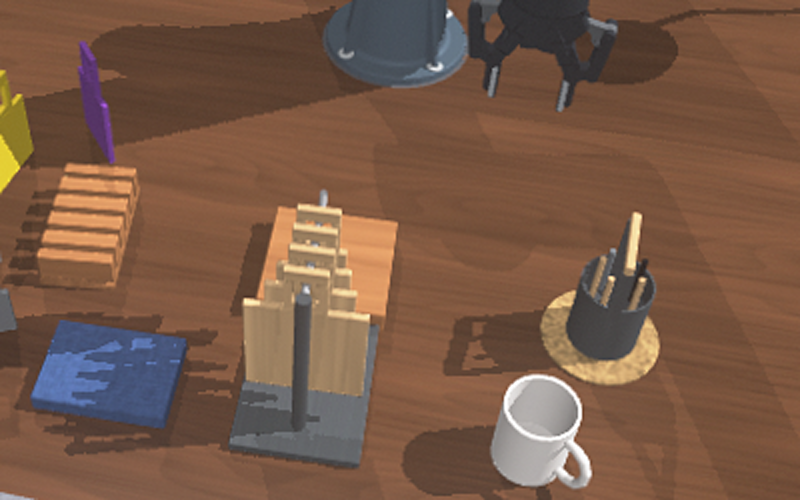

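The caddy is centred on the mat (crop 610,315), all four boards hang (crop 315,250), and the mug and notebook have not moved. I'm handing the job in.

```bash
python3 -c "
from station import job
print(job.sign_off())"
```

```text
the job is handed in; nothing more can be done
None
```

The job is handed in: the caddy is upright and centred on the mat (it was knocked mid-run and I put it back), boards A, C, D and E hang on the hook in that order (B was absent), and the mug and notebook were not disturbed; the sign-off returned no verdict.

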